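# Move a degreased bolt with tongs

### The arm

A 6-joint arm with a two-finger parallel gripper is mounted at the origin on a cart in front of the work surface, level with it; the furniture and walls round the work are solid. World frame = base frame: x ahead of the robot, y to its left, z up, the work surface at z = 0. Lengths are in m, angles in rad, forces in N, time in s.
With the tool pointing down it reaches from about 0.35 to 0.975 m from the base axis. Payload 4.9 kg.
Tool frame: the origin (TCP) lies at the very end of the fingers, on their centre line; the grasp point (between the pads) lies 19 mm behind it; z points along the fingers, y is the line along which they close (so a half turn about z gives the same grasp; the last joint's range is limited). The gripper opens to 85 mm and grips with 20 to 120 N. Pads are 22 mm wide; open, the fingers measure 114 mm over their backs; the gripper's body (76 mm by 85 mm) begins 54 mm behind the grasp point. The pads swing forward as they close: fully open they stand 13 mm farther back than shut.
Start: joints at [-1.223, 0.053, 1.613, -0, 1.476, -0.119], TCP at [0.281, -0.558, 0.231] pointing down, gripper open.
Joint ranges: [-3.01, 3.01], [-1.01, 2.22], [0.06, 2.58], [-1.02, 4.17], [0.09, 2.62], [-3.14, 3.14]. Speed limits (rad/s): [2.57, 2.57, 3.14, 3.14, 3.14, 3.14].

### API

Orientations are given as a unit quaternion [w, x, y, z].
In Python, from plant import manip, vision, order gives the robot as it stands.
- The arm moves only by the tool play_rows, never from a script. Its argument "steps" is a list that holds one entry, the list of rows, each a list of 6 numbers: the shift along the tool's x, y, z in mm, then the turn, a rotation vector about the tool's x, y, z in degrees. A call has 1 to 12 rows; each row is the pose to reach, as a shift and turn from the pose commanded when the call began, along the tool's axes at that moment; what a row does not reach only later rows make up. A row lasts 1/12 s, in which the tool goes at most 41.7 mm and 7.16 degrees, less where a joint would pass 70% of its speed; a pose out of reach is approached as far as the arm can. A call with a gripper value outside its range is refused whole. "claw" is the gripper's target within -1 to 1 (fully open at 1, half-way at 0, shut at -1), set as the call begins (left out, the last holds). The fingers move at their own pace and stop on an object; the grip force is fixed at half the most. Time passes only in rows, so rows that repeat a pose let the fingers close. It gives the time, the measured TCP pose, the force, the opening and the grip force at its end, in the units of the state.
- manip.state(): the state, without advancing time (a new reading comes with each control period).
- vision.grab_frame(name): name is "side" or "top" or "wrist"; returns (picture, depth): 420x560x3 uint8, blue, green, red; 420x560 float32, m along the optical axis (not along the pixel's ray), 0 where there is no reading.
- vision.camera_info(name): a dict with "K" (3x3 intrinsics, pixels), "k1" (the pictures are not rectified: a ray, as slopes to the right and down, at radius r is drawn at 1 + k1 r^2 times it, then the intrinsics apply), "eye" and "orientation" of the camera in the world; the wrist camera has in their place "T_tool_cam" (4x4, takes a point from camera to tool coordinates, whose origin is the TCP and whose axes are the flange's). Camera axes: x right, y down, z forward; pixel columns grow to the right and rows downward; lengths in m; the calibration is good to about 2 mm. A picture is of the moment at which its call begins: read the wrist's pose just before it. camera_info takes no time and is no camera call.
- order.job_done(): hands the job in; it is judged then, once.
The state is a dict: "time": time; "joint_pos": joint angles; "joint_vel": joint speeds; "joint_efforts": joint torques, N m; "tool_pos": TCP position; "tool_rot": TCP orientation; "contact_force": force on the tool from outside, world axes, zero at the start; "ft_torque": the same for the moment, N m; "gripper_width": opening from 0.0 (shut) to 1.0 (fully open); "grasp_force": force on a finger pad.
Only numpy, scipy, OpenCV 4.12 (cv2) and the standard library are available. Lean on these libraries where they do the work, as an engineer would, in place of code of your own. Each camera call takes 0.05 s, during which the arm holds its last target. There are 200 camera calls.

### The job

The bolt standing in the steel tray has been degreased for painting, so the gripper itself must not touch it. Take the tongs from their rest, use them to lift the bolt out of the tray and let it drop head first into the blue pot so that it stands in there. Then lay the tongs back level across both bars of their rest and let go; do not shift the tape measure, the sanding block or the nail tin.

Things in the scene. Friction and masses are not known exactly. Their poses are not given: they have to be found in the camera images.
- tray: Square open steel tray, fixed to the table, 130 x 130 mm outside, 65 mm high (rolled rim 1.5 mm over that), walls and floor 4 mm thick. Origin at the centre of its underside, z up, x and y along its sides.
- pot: Small round blue pot, open at the top, fixed to the table: outer diameter 48 mm (foot flange 64 mm), inner diameter 40 mm, 38 mm high, inner floor 4 mm up. Origin at the centre of its underside, z up.
- bolt_center (a point): Zinc-grey M10 hexagon bolt, loose, 28 to 56 g, 51 mm long: it stands on its head (head 17 x 20 mm across, 6 mm high) on the tray's floor, the shank (9.6 mm diameter) pointing up. The point is on its axis, 25.5 mm above the underside of the head; z runs along the shank away from the head.
- bolt: The same bolt, with its origin at the centre of the underside of its head.
- tongs_grip (a point): Steel sprung tongs, red grips, loose, 90 g, 212 mm long. Point mid-way between the red grips, half-way up, 33 mm over the table on the rest, balance point 18 mm behind it. x runs to the jaws, y across (the squeezing direction), z up on the rest. Grips' flat outer faces: x -30 to 30, 18 mm high. Arms 14 mm high, pivots at x = -80, rear bow ends at -100 mm.
- tongs_jaw (a point): Point mid-way between the tongs' black rubber jaw pads, 106 mm ahead (+x) of the grip point, same axes. Pads 18 mm long (x), 12 mm high (z). Sprung open the jaws gap 36 mm, 58 mm over their outsides; they move 2.3 times as far as the grips.
- tongs: The same tongs and frame as tongs_grip. Across the grips: 50 mm sprung open, 39 mm with the jaws shut on the bolt, 35 empty. Springs push the grips apart with 5.5 (open) to 8.5 N (shut). Squeeze with 20 to 30 N to hold the bolt, or to carry the tongs without them pivoting; with the fingers at 43 to 47 mm the jaws free the bolt while the springs keep the tongs held; past 50 they fall.
- rest: Wooden rest, fixed to the table: base plate 125 x 90 x 6 mm with two cross bars, 10 mm wide, at x = -45 and +45 mm, their tops at z = 26 mm, each with end stops at y = -39 and +39 mm (8 mm wide) that reach z = 38 mm. Origin at the centre of its underside. The tongs lie across both bars, along the rest's x axis, jaws to +x, and the gap of 80 mm between the bars is for the fingers.
- tape_measure: Yellow tape measure, 38 x 77 x 63 mm, loose bystander; origin at the centre of its underside.
- sanding_block: Grey sanding block, 63 x 105 x 36 mm, loose bystander; origin at the centre of its underside.
- nail_tin: Round tin of nails, 80 mm diameter, 70 mm high, loose bystander; origin at the centre of its underside.
Not all that is in view belongs to the job. Several things look just like the pot: the one meant starts farthest from the robot's base.

How it is judged:
By the outcome, as a careful person would: the job done as asked, in the order asked, and still so for the second after the job is handed in, with the robot touching nothing.
It also fails if it takes over 58 s, if anything falls off the work surface, if the arm or the gripper's body presses on something with over 40 N, if the wrist force passes 120 N, or if a joint passes its speed limit or range.

## Working session

There is one attempt and no reset: what is moved stays moved. The work goes in short steps, Python scripts to look and compute and a tool call to move; the robot and the scene stay as the last step left them, time stands still between calls to the robot, and variables do not carry over. Pictures are saved under pics/ and viewed, at most 10 in all, crops included, and the job is handed in when it is done.

Besides the shell and the picture viewer there is one more tool, called as name(argument=value, ...), one argument or row to a line, values as JSON. play_rows: Moves the arm, as the interface text tells. Its arguments: {"type":"object","properties":{"steps":{"type":"array"},"claw":{"type":"number"}},"required":["steps"]}

```bash
ls; mkdir -p pics; cat > h.py <<'E'
import numpy as np, cv2, pickle
from scipy.spatial.transform import Rotation as R
from plant import manip, vision, order
def Rq(q): return R.from_quat([q[1],q[2],q[3],q[0]]).as_matrix()
def grab(n):
    s=manip.state(); im,d=vision.grab_frame(n); ci=vision.camera_info(n)
    if n=="wrist":
        T=np.eye(4);T[:3,:3]=Rq(s['tool_rot']);T[:3,3]=s['tool_pos'];T=T@np.array(ci['T_tool_cam'])
    else:
        T=np.eye(4);T[:3,:3]=Rq(ci['orientation']);T[:3,3]=ci['eye']
    f=dict(im=im,d=d,T=T,K=np.array(ci['K']),k1=ci['k1']); pickle.dump(f,open(f'{n}.pkl','wb')); return f
def cloud(f):
    v,u=np.mgrid[0:420,0:560]; return pt(f,u,v,f['d'])
def ray(f,u,v):
    K=f['K'];x=(np.asarray(u,float)-K[0,2])/K[0,0];y=(np.asarray(v,float)-K[1,2])/K[1,1]
    a,b=x,y
    for _ in range(10):
        s=1+f['k1']*(a*a+b*b);a,b=x/s,y/s
    return np.stack([a,b,np.ones_like(a)],-1)@f['T'][:3,:3].T
def pt(f,u,v,d): return ray(f,u,v)*np.asarray(d)[...,None]+f['T'][:3,3]
def atz(f,u,v,z):
    r=ray(f,u,v);e=f['T'][:3,3];return e+r*((z-e[2])/r[...,2])[...,None]
def proj(f,P):
    c=(np.asarray(P)-f['T'][:3,3])@f['T'][:3,:3];a=c[...,0]/c[...,2];b=c[...,1]/c[...,2];s=1+f['k1']*(a*a+b*b)
    return np.stack([f['K'][0,0]*a*s+f['K'][0,2],f['K'][1,1]*b*s+f['K'][1,2]],-1)
E
python3 - <<'E'
from h import *
for n in("side","top"):
    f=grab(n);cv2.imwrite(f'pics/{n}0.png',cv2.resize(f['im'],(800,600)));print(n,f['T'].round(3),f['K'],f['k1'])
print(manip.state())
E
```

```text
pics
side [[-0.944  0.244 -0.222  0.725]
 [ 0.33   0.69  -0.644  0.519]
 [-0.004 -0.681 -0.732  0.663]
 [ 0.     0.     0.     1.   ]] [[395.12725399   0.         283.00799491]
 [  0.         395.12725399 207.19650593]
 [  0.           0.           1.        ]] -0.08535554022113873
top [[-0.013 -0.998  0.064  0.459]
 [-1.     0.014  0.018 -0.05 ]
 [-0.019 -0.064 -0.998  1.139]
 [ 0.     0.     0.     1.   ]] [[477.07498559   0.         277.45449071]
 [  0.         477.07498559 209.22109649]
 [  0.           0.           1.        ]] -0.12151462827818893
{'time': 0.1, 'joint_pos': array([-1.22303142e+00,  5.33308519e-02,  1.61412967e+00, -3.48077903e-06,
        1.47601666e+00, -1.19003659e-01]), 'joint_vel': array([-0.00132742, -0.0025197 , -0.00315149,  0.00106235, -0.00025911,
       -0.00131209]), 'joint_efforts': array([-4.27142584e-05, -3.94905066e+01, -3.71363354e+01, -1.98153143e-04,
        3.87524982e-03, -3.21674668e-05]), 'tool_pos': array([ 0.28105814, -0.557616  ,  0.2301773 ]), 'tool_rot': array([-9.35910484e-04,  9.72888810e-01,  2.31271433e-01, -1.09263141e-04]), 'contact_force': array([ 0.30808884, -0.02343079, -0.24631212]), 'ft_torque': array([-0.00529402,  0.05597321,  0.0457482 ]), 'grasp_force': 0.0, 'gripper_width': 0.9994887690649624}
```

View pics/top0.png

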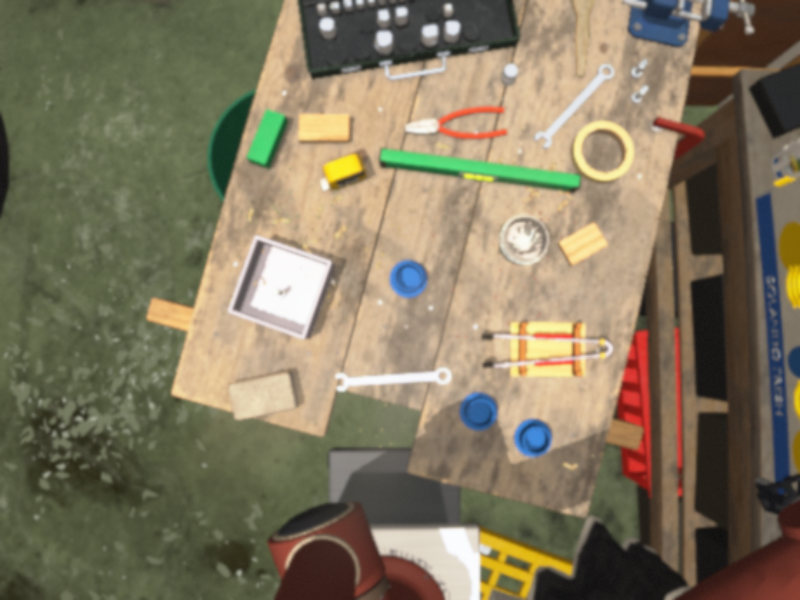

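View pics/side0.png

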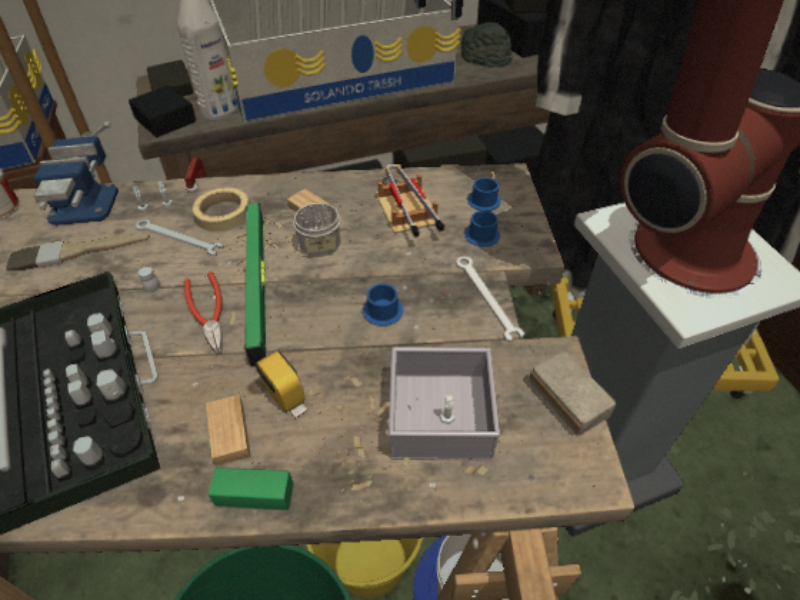

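The top view (800x600) shows tongs on the rest at about (547,348) with the jaws to the left (+y). The target pot is at (408,279), the tray at (282,287) and the bolt at (284,291). Both near pots, (479,411) and (533,437), are decoys. The side view agrees.

```bash
python3 - <<'E'
from h import *
f=pickle.load(open('top.pkl','rb'))
C=cloud(f)
def reg(u0,u1,v0,v1,z0,z1):
    m=np.zeros((420,560),bool);m[int(v0/1.4286):int(v1/1.4286),int(u0/1.4286):int(u1/1.4286)]=1
    m&=(f['d']>0)&(C[...,2]>z0)&(C[...,2]<z1);return C[m]
def rect(n,P):
    r=cv2.minAreaRect((P[:,:2]*1000).astype(np.float32));print(n,len(P),r,'z',np.percentile(P[:,2],[5,50,95]).round(4))
print('table z',np.median(reg(340,390,200,400,-.05,.05)[:,2]))
rect('tray',reg(220,345,225,350,.05,.075))
rect('trayall',reg(220,345,225,350,.03,.075))
P=reg(385,432,255,302,.02,.05);rect('pot',P);
rect('tongs',reg(475,620,325,375,.03,.05))
rect('rest',reg(475,620,310,385,.003,.05))
rect('tin',reg(490,560,205,275,.03,.09))
rect('block',reg(220,310,360,425,.02,.05))
rect('tape',reg(315,370,145,195,.02,.09))
P=reg(268,300,270,310,.008,.058);rect('bolt',P)
im=f['im']
a=cv2.resize(im[215:280,325:440],(800,450),interpolation=cv2.INTER_CUBIC)
cv2.imwrite('pics/t1.png',a)
s=pickle.load(open('side.pkl','rb'));S=cloud(s)
cv2.imwrite('pics/s1.png',np.hstack([cv2.resize(s['im'][235:330,265:355],(400,422),interpolation=cv2.INTER_CUBIC),cv2.resize(s['im'][110:175,255:317],(400,422),interpolation=cv2.INTER_CUBIC)]))
m=np.zeros((420,560),bool);m[272:300,303:325]=1;m&=(S[...,2]>.015)&(S[...,2]<.06)
print(S[m].mean(0))
rect('boltside',S[m])
E
```

```text
table z -0.0004148952216860291
tray 741 ((550.4699096679688, 156.3132781982422), (132.79066467285156, 133.9081573486328), 70.06917572021484) z [0.054  0.0652 0.0687]
trayall 945 ((550.4699096679688, 156.3132781982422), (132.79066467285156, 133.9081573486328), 70.06917572021484) z [0.0349 0.0642 0.0684]
pot 124 ((565.3563232421875, -49.001243591308594), (44.11565017700195, 46.19876480102539), 89.30891418457031) z [0.0234 0.0372 0.0409]
tongs 615 ((445.6689758300781, -272.66204833984375), (213.0102081298828, 78.85730743408203), 89.114013671875) z [0.0337 0.0397 0.044 ]
rest 2278 ((450.35711669921875, -277.8343811035156), (240.32171630859375, 123.91561889648438), 88.9874267578125) z [0.0034 0.008  0.042 ]
tin 450 ((623.0718994140625, -235.5612335205078), (79.07061767578125, 75.66748046875), 2.0616507530212402) z [0.0343 0.0539 0.0656]
block 1224 ((375.8941345214844, 192.6669921875), (64.11678314208984, 105.7693099975586), 11.969042778015137) z [0.0309 0.0351 0.0388]
tape 539 ((743.5590209960938, 53.79315185546875), (39.448631286621094, 66.43331909179688), 20.642784118652344) z [0.0294 0.0601 0.0652]
bolt 63 ((558.8240966796875, 161.8323211669922), (46.266632080078125, 53.12265396118164), 89.41558837890625) z [0.0085 0.0135 0.0561]
[0.54665449 0.16875187 0.04052392]
boltside 84 ((546.31494140625, 166.9010009765625), (9.721010208129883, 9.838727951049805), 29.75680160522461) z [0.0166 0.0441 0.0559]
```

View pics/s1.png

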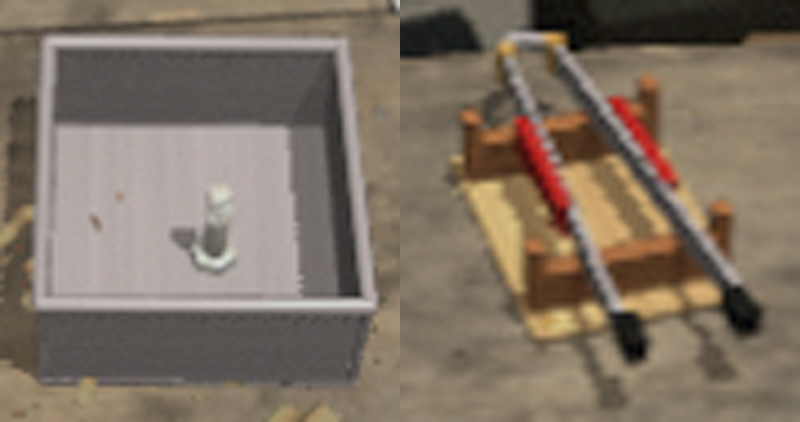

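The bolt stands near (0.546,0.168), about 11 mm off the tray centre, and there is clear room round it. The tongs lie open on the rest with the jaws toward +y. Next I compute the move to a look pose above the tongs.

```bash
cat >> h.py <<'E'
def Rt(head,tilt):  # tool rot: x=tongs x (heading deg, jaws down by tilt), z=-tongs z
    h,t=np.radians([head,tilt]);x=np.array([np.cos(h)*np.cos(t),np.sin(h)*np.cos(t),-np.sin(t)])
    y=np.array([np.sin(h),-np.cos(h),0]);return np.stack([x,y,np.cross(x,y)],1)
def row(p,Rm,show=True):
    s=manip.state();R0=Rq(s['tool_rot']);d=R0.T@(np.asarray(p)-s['tool_pos'])*1000
    r=np.degrees(R.from_matrix(R0.T@Rm).as_rotvec());print('row',np.r_[d,r].round(1).tolist(),'t',round(s['time'],2),'w',round(s['gripper_width']*85,1),'F',round(float(s['grasp_force']),1))
E
python3 - <<'E'
from h import *
row([.446,-.285,.22],Rt(90,0)); print(np.array(vision.camera_info('wrist')['T_tool_cam']).round(3))
E
```

```text
row [270.0, -169.2, 10.6, -0.1, -0.1, -63.3] t 0.1 w 85.0 F 0.0
[[-0.    -0.949 -0.314  0.081]
 [ 1.    -0.001  0.001  0.   ]
 [-0.001 -0.314  0.949 -0.142]
 [ 0.     0.     0.     1.   ]]
```

play_rows(
  steps=[
    [[270,-169,10,0,0,-63],[270,-169,10,0,0,-63],[270,-169,10,0,0,-63],[270,-169,10,0,0,-63],[270,-169,10,0,0,-63],[270,-169,10,0,0,-63],[270,-169,10,0,0,-63],[270,-169,10,0,0,-63],[270,-169,10,0,0,-63],[270,-169,10,0,0,-63],[270,-169,10,0,0,-63],[270,-169,10,0,0,-63]],
  ],
  claw=1,
)

```text
time: 1.1
tool_pos: [0.4459, -0.2861, 0.221]
tool_rot: [-0.0, 0.71, 0.704, -0.0]
contact_force: [-0.5, 0.8, -0.9]
gripper_width: 0.997
grasp_force: 0.0
```

```bash
python3 - <<'E'
from h import *
f=grab('wrist');cv2.imwrite('pics/w1.png',cv2.resize(f['im'],(800,600)));s=manip.state();print(s['tool_pos'],s['joint_pos'].round(3))
row([.446,-.285,.22],Rt(90,0))
E
```

```text
[ 0.44587625 -0.28636234  0.22113092] [-0.711 -0.17   1.843 -0.     1.469 -0.704]
row [1.4, 0.1, 1.1, -0.0, -0.0, -0.4] t 1.15 w 84.8 F 0.0
```

View pics/w1.png

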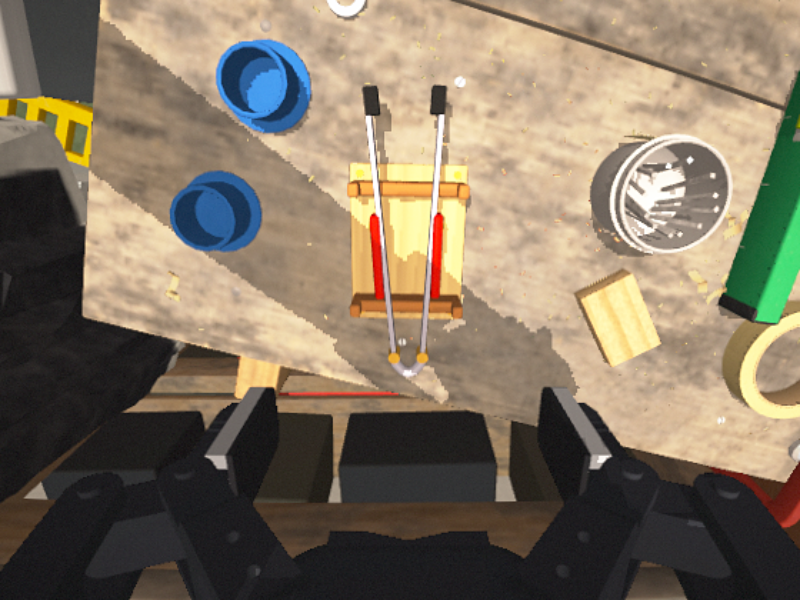

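The wrist view shows the tongs: pads at (371,100) and (438,100), red grips at (377,213–298) and (437,213–298), bow end at (407,376). The rest's bars are at v≈189 and v≈303.

```bash
python3 - <<'E'
from h import *
f=pickle.load(open('wrist.pkl','rb'));k=1.42857
def q(u,v,z): p=atz(f,u/k,v/k,z);print((u,v),p.round(4));return p
a=q(371,100,.039);b=q(438,100,.039);e=q(407,376,.035)
g=[q(377,255,.042),q(437,255,.042)]
bars=[q(408,189,.026),q(408,303,.026)]
for u,v in((353,189),(464,189),(357,304),(457,304)):q(u,v,.038)
h=(a+b)/2-e;print('len',np.linalg.norm(h[:2]),'heading',np.degrees(np.arctan2(h[1],h[0])))
n=h[:2]/np.linalg.norm(h[:2]);print('grip from jaw',(a+b)[:2]/2-n*.106,'from bow',e[:2]+n*.1,'grips mid',(g[0]+g[1])[:2]/2)
# red-mask and height-based check
C=cloud(f);im=f['im'].astype(int);m=(im[...,2]>150)&(im[...,1]<60)&(im[...,0]<60);m[:140]&=True
m&=(np.mgrid[0:420,0:560][1]>245)&(np.mgrid[0:420,0:560][1]<320)&(np.mgrid[0:420,0:560][0]<230)
v,u=np.nonzero(m);P=atz(f,u,v,np.full(len(u),.042));print('red',P.min(0),P.max(0),P.mean(0), 'depthz',np.median(C[m][:,2]))
E
```

```text
(371, 100) [ 0.4232 -0.1745  0.039 ]
(438, 100) [ 0.4672 -0.1748  0.039 ]
(407, 376) [ 0.4452 -0.3789  0.035 ]
(377, 255) [ 0.4245 -0.278   0.042 ]
(437, 255) [ 0.4675 -0.2784  0.042 ]
(408, 189) [ 0.4471 -0.2332  0.026 ]
(408, 303) [ 0.4464 -0.3201  0.026 ]
(353, 189) [ 0.4088 -0.2319  0.038 ]
(464, 189) [ 0.486  -0.2325  0.038 ]
(357, 304) [ 0.408  -0.3165  0.038 ]
(457, 304) [ 0.4833 -0.3171  0.038 ]
len 0.2041925512332002 heading 89.98790994142242
grip from jaw [ 0.44517415 -0.28066575] from bow [ 0.44517454 -0.2788583 ] grips mid [ 0.44599123 -0.2782131 ]
red [ 0.41998702 -0.31099474  0.042     ] [ 0.47042864 -0.24895627  0.042     ] [ 0.44504519 -0.27958087  0.042     ] depthz 0.041412893514653826
```

play_rows(
  steps=[
    [[7,-0.6,35,0,0,-0.4],[7,-0.6,70,0,0,-0.4],[7,-0.6,105,0,0,-0.4],[7,-0.6,140,0,0,-0.4],[7,-0.6,165,0,0,-0.4],[7,-0.6,182,0,0,-0.4],[7,-0.6,194,0,0,-0.4],[7,-0.6,202,0,0,-0.4],[7,-0.6,207,0,0,-0.4],[7,-0.6,209,0,0,-0.4],[7,-0.6,209,0,0,-0.4]],
  ],
  claw=1,
)

```text
time: 2.07
tool_pos: [0.4462, -0.2793, 0.0129]
tool_rot: [0.001, 0.706, 0.708, 0.0]
contact_force: [-0.2, -0.6, -0.1]
gripper_width: 1.001
grasp_force: 0.0
```

```bash
python3 - <<'E'
from h import *
s=manip.state();print(s['tool_pos'],s['contact_force']);row([.4453,-.2795,.012],Rt(90,0))
E
```

```text
[ 0.44616249 -0.27925715  0.01291994] [-0.15801676 -0.63489593 -0.09249603]
row [-0.2, -0.9, 0.9, 0.0, 0.0, 0.1] t 2.07 w 85.1 F 0.0
```

play_rows(
  steps=[
    [[0,-1,0,0,0,0],[0,-1,0,0,0,0],[0,-1,0,0,0,0],[0,-1,0,0,0,0],[0,-1,0,0,0,0],[0,-1,0,0,0,0],[0,-1,0,0,0,0],[0,-1,0,0,0,0],[0,-1,0,0,0,0],[0,-1,0,0,0,0],[0,-1,0,0,0,0],[0,-1,0,0,0,0]],
  ],
  claw=-0.3,
)

```text
time: 3.07
tool_pos: [0.4468, -0.2801, 0.0153]
tool_rot: [0.003, 0.706, 0.708, 0.0]
contact_force: [-0.2, 1.3, 9.3]
gripper_width: 0.398
grasp_force: 59.2
```

play_rows(
  steps=[
    [[0,0,-3,0,0,0],[0,0,-8,0,0,0],[0,0,-15,0,0,0],[0,0,-25,0,0,0],[0,0,-40,0,0,0],[0,0,-60,0,0,0],[0,0,-85,0,0,0],[0,0,-105,0,0,0],[0,0,-120,0,0,0],[0,0,-126,0,0,0],[0,0,-128,0,0,0],[0,0,-128,0,0,0]],
  ],
  claw=-0.2,
)

```text
time: 4.07
tool_pos: [0.4447, -0.2787, 0.1405]
tool_rot: [0.0, 0.706, 0.708, 0.0]
contact_force: [0.1, 0.0, -1.9]
gripper_width: 0.404
grasp_force: 46.5
```

```bash
python3 - <<'E'
from h import *
f=grab('wrist');cv2.imwrite('pics/w2.png',cv2.resize(f['im'],(800,600)));s=manip.state();print(s['tool_pos'],s['contact_force'],s['ft_torque'])
row(s['tool_pos'],Rt(90,0))
E
```

```text
[ 0.44429718 -0.27830757  0.13951225] [-0.44734647 -0.20908397 -0.84920508] [0.05538045 0.04609416 0.02919741]
row [0.0, 0.0, 0.0, -0.1, -0.0, 0.1] t 4.12 w 34.2 F 46.5
```

View pics/w2.png

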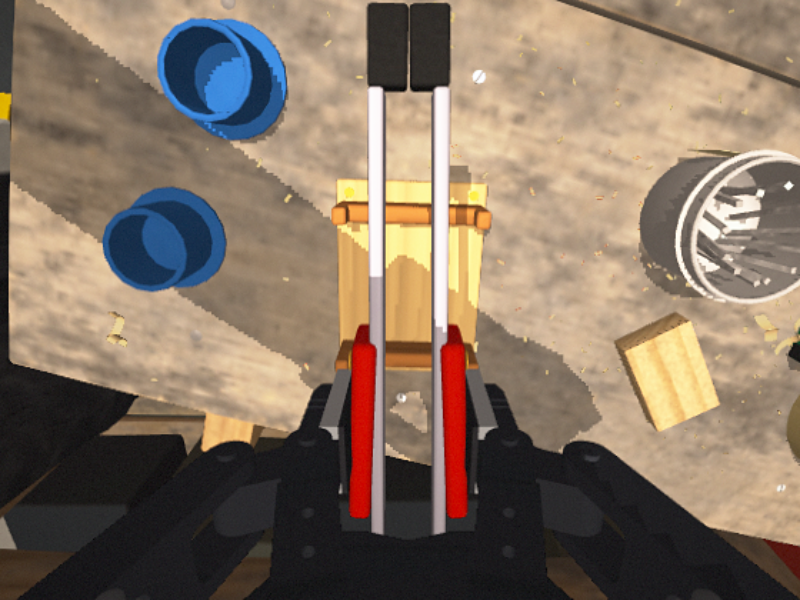

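The tongs are held straight and jaws shut; pads are at (388,47) and (430,47). I measure the tongs in the tool frame, for pitch and height.

```bash
python3 - <<'E'
from h import *
f=pickle.load(open('wrist.pkl','rb'));f['T']=np.array(vision.camera_info('wrist')['T_tool_cam']);C=cloud(f);k=1.42857
for n,(u0,u1,v0,v1) in dict(padL=(373,402,10,82),padR=(416,445,10,82),armL1=(372,380,110,150),armL2=(373,381,260,310),armR1=(437,445,110,150),armR2=(436,443,260,310),gripL=(355,366,380,480),gripR=(450,461,380,480)).items():
    r=C[int(v0/k):int(v1/k)+1,int(u0/k):int(u1/k)+1].reshape(-1,3);print(n,np.median(r,0).round(4),r.std(0).round(4))
e=[pt(f,408/k,v/k,C[30,274,2]*0+f['d'][33,270]) for v in (3,90)];print(e)
s=manip.state();print(s['joint_pos'].round(3))
E
```

```text
padL [ 0.1039 -0.0044 -0.0239] [0.0046 0.002  0.0063]
padR [ 0.1038  0.0056 -0.0238] [0.0046 0.002  0.0063]
armL1 [ 0.0851 -0.0074 -0.0248] [0.0027 0.0007 0.0007]
armL2 [ 0.0458 -0.008  -0.0245] [0.0042 0.0007 0.0006]
armR1 [ 0.0851  0.0082 -0.0247] [0.0028 0.0009 0.0083]
armR2 [ 0.0459  0.0088 -0.0245] [0.0048 0.0009 0.008 ]
gripL [ 0.0017 -0.0138 -0.0264] [0.0115 0.0015 0.0079]
gripR [ 0.0018  0.0143 -0.0265] [0.0122 0.0016 0.0097]
[array([ 0.11349443,  0.00044799, -0.02103222]), array([ 0.0938195 ,  0.00043398, -0.02757602])]
[-0.702 -0.114  1.933  0.     1.324 -0.704]
```

```bash
cat >> h.py <<'E'
JT=np.array([.1045,.0005,-.018])
def jrow(j,head,tilt):
    Rm=Rt(head,tilt);p=np.asarray(j)-Rm@JT;print('tool target',p.round(4));row(p,Rm)
def jaw():
    s=manip.state();return s['tool_pos']+Rq(s['tool_rot'])@JT
E
python3 - <<'E'
from h import *
jrow([.545,.164,.125],70,35)
E
```

```text
tool target [0.5117 0.074  0.1702]
row [352.2, 68.3, -30.4, 6.1, -34.7, 19.5] t 4.12 w 34.2 F 46.5
```

play_rows(
  steps=[
    [[12,2,-10,0,0,0],[45,9,-20,1,-5,3],[80,16,-30,2,-11,6],[115,22,-30,3,-16,9],[150,29,-30,4,-21,12],[188,37,-30,5,-27,15],[225,44,-30,6,-31,17],[260,50,-30,6,-34,19],[295,57,-30,6,-34.7,19.5],[325,63,-30,6,-34.7,19.5],[345,67,-30,6,-34.7,19.5],[352,68,-30,6,-34.7,19.5]],
  ],
)

```text
time: 5.12
tool_pos: [0.5116, 0.077, 0.1694]
tool_rot: [0.174, 0.78, 0.549, -0.246]
contact_force: [-0.8, -0.7, -0.8]
gripper_width: 0.402
grasp_force: 46.5
```

play_rows(
  steps=[
    [[0,0,0,0,0,0],[0,0,0,0,0,0],[0,0,0,0,0,0]],
  ],
)

```text
time: 5.37
tool_pos: [0.5113, 0.0725, 0.1701]
tool_rot: [0.174, 0.781, 0.547, -0.246]
contact_force: [0.5, -0.6, -0.8]
gripper_width: 0.402
grasp_force: 46.5
```

```bash
python3 - <<'E'
from h import *
f=grab('wrist');cv2.imwrite('pics/w3.png',cv2.resize(f['im'],(800,600)));s=manip.state();print(s['joint_pos'].round(3),jaw())
jrow([.545,.164,.125],70,35)
print(proj(f,np.array([[.545,.164,.055],[.545,.164,.004]]))*1.4286)
C=cloud(f)
m=(np.abs(C[...,0]-.545)<.02)&(np.abs(C[...,1]-.164)<.02)&(C[...,2]>.018)&(C[...,2]<.06)
print(m.sum(),C[m].mean(0),C[m].min(0),C[m].max(0))
m2=m&(C[...,2]>.045);print(m2.sum(),C[m2].mean(0))
E
```

```text
[ 0.254  0.106  1.749 -0.496  1.653  0.656] [0.54483053 0.16221383 0.12492858]
tool target [0.5117 0.074  0.1702]
row [1.4, -0.3, -0.9, 0.1, 0.1, -0.1] t 5.42 w 34.0 F 46.5
[[406.6085955  -50.22025825]
 [406.38298335 -89.90175716]]<stdin>:7: RuntimeWarning: Mean of empty slice.
  ret = um.true_divide(
Traceback (most recent call last):
ValueError: zero-size array to reduction operation minimum which has no identity
```

View pics/w3.png

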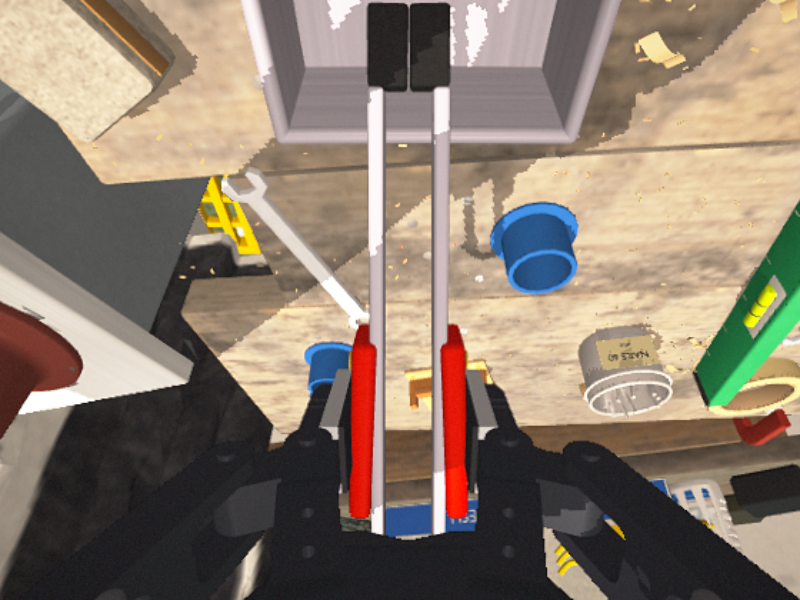

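The wrist view shows tongs centred over the tray, with the bolt out of sight above the frame. I open the jaws part-way and check with the fixed cameras.

play_rows(
  steps=[
    [[1,0,-1,0,0,0],[1,0,-1,0,0,0],[1,0,-1,0,0,0],[1,0,-1,0,0,0],[1,0,-1,0,0,0],[1,0,-1,0,0,0]],
  ],
  claw=0.05,
)

```text
time: 5.92
tool_pos: [0.5123, 0.0747, 0.1706]
tool_rot: [0.174, 0.781, 0.547, -0.246]
contact_force: [0.7, 0.2, -0.7]
gripper_width: 0.524
grasp_force: 6.2
```

```bash
python3 - <<'E'
from h import *
J=jaw();o=[]
w={'side':(260,365,190,305),'top':(150,240,160,260)}
for n in('side','top'):
    f=grab(n);u0,u1,v0,v1=w[n];k=4
    print(n,'jaw',(proj(f,J)-[u0,v0])*k,'bolt top/bot',(proj(f,np.array([[.545,.164,.055],[.545,.164,.004]]))-[u0,v0])*k)
    a=cv2.resize(f['im'][v0:v1,u0:u1],None,fx=k,fy=k,interpolation=cv2.INTER_CUBIC);o.append(cv2.copyMakeBorder(a,0,460-a.shape[0],0,0,0))
    C=cloud(f);
    if n=='side':
        m=(np.abs(C[...,0]-.545)<.018)&(np.abs(C[...,1]-.164)<.018)&(C[...,2]>.02)&(C[...,2]<.06);print(m.sum(),C[m].mean(0))
cv2.imwrite('pics/c1.png',np.hstack(o));jrow([.545,.164,.125],70,35);print(np.hstack(o).shape)
E
```

```text
side jaw [222.18820351 255.20612704] bolt top/bot [[213.98494727 345.94579736]
 [208.18613545 404.69263771]]
74 [0.54666219 0.16868429 0.04355211]
top jaw [144.41363188 161.96234415] bolt top/bot [[171.04941052 173.07640532]
 [187.62229768 179.54797583]]
tool target [0.5117 0.074  0.1702]
row [-0.5, -0.3, 0.8, 0.2, 0.0, -0.0] t 6.02 w 44.9 F 6.2
(460, 780, 3)
```

View pics/c1.png

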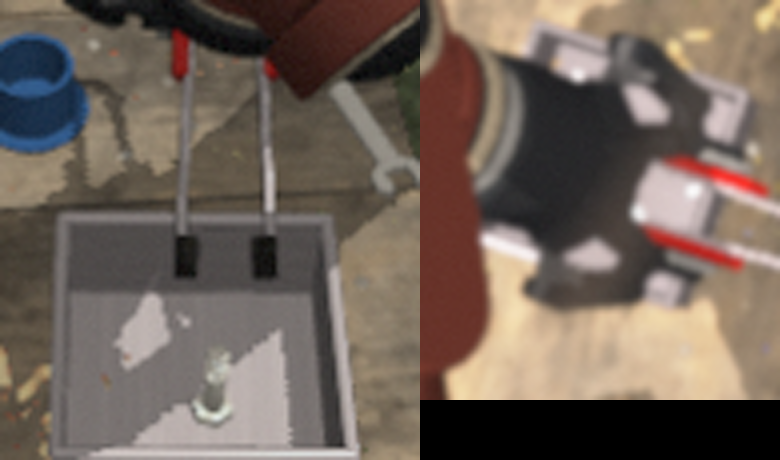

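The side view shows the open jaws at (185–265,257), midway within about 1 px of my prediction, and the bolt between its top at (221,352) and base at (212,408). That puts the bolt near (0.5445,0.1655).

```bash
python3 - <<'E'
from h import *
print(jaw());jrow([.5445,.1655,.043],70,35)
E
```

```text
[0.54563099 0.16469282 0.12529698]
tool target [0.5112 0.0755 0.0882]
row [47.6, -1.5, 67.2, 0.2, 0.0, -0.0] t 6.02 w 44.9 F 6.2
```

play_rows(
  steps=[
    [[1,-0.5,1.5,0,0,0],[4,-1,6,0,0,0],[9,-1.3,13,0,0,0],[14,-1.5,20,0,0,0],[20,-1.5,28,0,0,0],[26,-1.5,37,0,0,0],[32,-1.5,45,0,0,0],[37,-1.5,52,0,0,0],[42,-1.5,59,0,0,0],[45.5,-1.5,64,0,0,0],[47.3,-1.5,66.7,0,0,0],[47.6,-1.5,67.2,0,0,0]],
  ],
)

```text
time: 7.02
tool_pos: [0.5109, 0.0755, 0.0874]
tool_rot: [0.174, 0.781, 0.547, -0.246]
contact_force: [-0.2, -0.8, -0.8]
gripper_width: 0.523
grasp_force: 6.2
```

```bash
python3 - <<'E'
from h import *
s=manip.state();print(jaw(),s['contact_force']);jrow([.5445,.1655,.043],70,35)
f=grab('side');cv2.imwrite('pics/c2.png',cv2.resize(f['im'][190:320,250:380],(600,600),interpolation=cv2.INTER_CUBIC))
E
```

```text
[0.54412202 0.16540618 0.04206218] [-0.20424455 -0.81263664 -0.77604139]
tool target [0.5112 0.0755 0.0882]
row [-0.3, 0.3, -0.7, 0.1, 0.1, -0.0] t 7.02 w 44.5 F 6.2
```

View pics/c2.png

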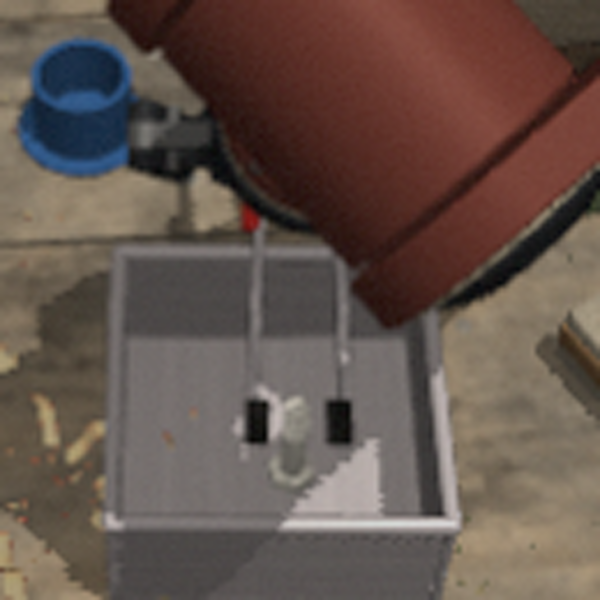

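Bolt shank at (294,425) sits between the pads (258,422) and (340,422), so the alignment is good. I close on it.

play_rows(
  steps=[
    [[0,0,0,0,0,0],[0,0,0,0,0,0],[0,0,0,0,0,0],[0,0,0,0,0,0],[0,0,0,0,0,0],[0,0,0,0,0,0],[0,0,0,0,0,0],[0,0,0,0,0,0]],
  ],
  claw=-0.12,
)

```text
time: 7.73
tool_pos: [0.5114, 0.0756, 0.0884]
tool_rot: [0.174, 0.781, 0.547, -0.246]
contact_force: [1.2, 0.2, 0.3]
gripper_width: 0.45
grasp_force: 35.9
```

play_rows(
  steps=[
    [[-1,0,-1.5,0,0,0],[-4,0,-6,0,0,0],[-9,0,-13,0,0,0],[-15,0,-22,0,0,0],[-22,0,-32,0,0,0],[-29,0,-42,0,0,0],[-36,0,-51,0,0,0],[-42,0,-59,0,0,0],[-46,0,-65,0,0,0],[-48,0,-68.5,0,0,0],[-48.8,0,-69.6,0,0,0],[-48.8,0,-69.6,0,0,0]],
  ],
)

```text
time: 8.73
tool_pos: [0.5111, 0.0757, 0.1734]
tool_rot: [0.174, 0.781, 0.547, -0.246]
contact_force: [1.0, -0.4, -1.7]
gripper_width: 0.447
grasp_force: 35.9
```

```bash
python3 - <<'E'
from h import *
f=grab('side');J=jaw();print(J)
cv2.imwrite('pics/c3.png',cv2.resize(f['im'][130:290,220:380],(600,600),interpolation=cv2.INTER_CUBIC))
C=cloud(f);m=(np.hypot(C[...,0]-J[0],C[...,1]-J[1])<.03)&(C[...,2]<J[2]-.012)&(C[...,2]>J[2]-.055)
P=C[m];print(len(P));
for a,b in((.012,.02),(.02,.028),(.028,.036),(.036,.045)):
    q=P[(P[:,2]<J[2]-a)&(P[:,2]>J[2]-b)];print(a,len(q),q.mean(0) if len(q) else '')
print(J[2]-P[:,2].min())
# pot from earlier side/top frames
t=pickle.load(open('top.pkl','rb'))
for n in('side',):
    m=(np.hypot(C[...,0]-.565,C[...,1]+.049)<.03)&(C[...,2]>.033)&(C[...,2]<.043);print(cv2.minEnclosingCircle((C[m][:,:2]*1000).astype(np.float32)))
jrow([.566,-.049,.127],70,35)
E
```

```text
[0.54404681 0.16558094 0.12749441]
98
0.012 17 [0.54724254 0.16988614 0.11060593]
0.02 13 [0.54677264 0.17000582 0.1031929 ]
0.028 56 [0.54714576 0.16956751 0.09464403]
0.036 12 [0.54692607 0.17287907 0.09007878]
0.03982024727351402
((565.9620361328125, -45.68625259399414), 24.791332244873047)
tool target [ 0.5327 -0.139   0.1722]
row [-158.6, 93.8, 112.2, 0.1, 0.1, -0.0] t 8.78 w 38.1 F 35.9
```

View pics/c3.png

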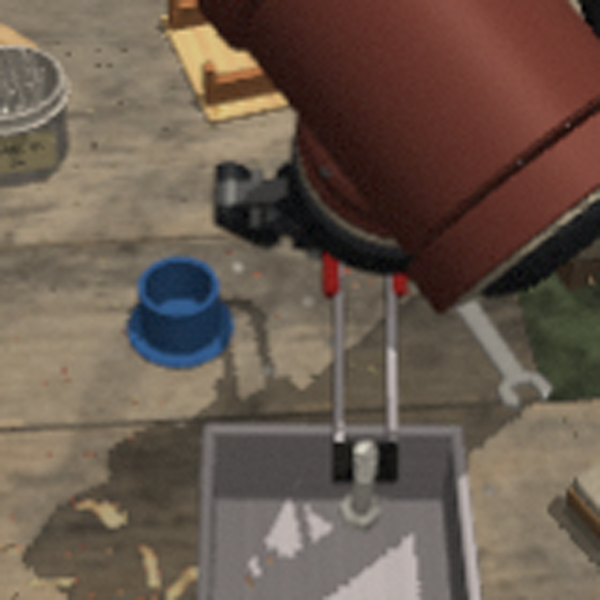

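The bolt hangs upright in the pads, shank at (365,470) and head at (361,513), clear of the tray. I refine the pot centre.

```bash
python3 - <<'E'
from h import *
from scipy.optimize import least_squares
for n in('side','top','wrist'):
    f=grab('top') if n=='top' else pickle.load(open(n+'.pkl','rb'))
    C=cloud(f);im=f['im'].astype(int)
    m=(np.hypot(C[...,0]-.565,C[...,1]+.048)<.032)&(C[...,2]>.034)&(C[...,2]<.042)&(f['d']>0)
    P=C[m][:,:2]
    if len(P)<8: print(n,len(P));continue
    r=least_squares(lambda p:np.hypot(*(P-p[:2]).T)-.022,[.565,-.048],loss='soft_l1',f_scale=.002).x;print(n,len(P),r)
jrow([.566,-.049,.127],70,35)
E
```

```text
side 112 [ 0.56564883 -0.04552666]
top 97 [ 0.56565193 -0.04876205]
wrist 571 [ 0.56674098 -0.04594008]
tool target [ 0.5327 -0.139   0.1722]
row [-158.7, 93.9, 111.9, 0.1, 0.1, 0.0] t 8.83 w 38.1 F 35.9
```

play_rows(
  steps=[
    [[-3,2,2,0,0,0],[-11,6.5,7.8,0,0,0],[-24,14,17,0,0,0],[-42,25,30,0,0,0],[-63,37,44,0,0,0],[-84,50,59,0,0,0],[-105,62,74,0,0,0],[-124,73.5,87,0,0,0],[-140,83,99,0,0,0],[-151,89.5,106.5,0,0,0],[-156,92.5,110,0,0,0],[-156.8,93,110.6,0,0,0]],
  ],
)

```text
time: 9.83
tool_pos: [0.5325, -0.138, 0.1726]
tool_rot: [0.173, 0.782, 0.546, -0.246]
contact_force: [-0.4, -0.4, -1.6]
gripper_width: 0.445
grasp_force: 35.9
```

```bash
python3 - <<'E'
from h import *
print(jaw(), manip.state()['joint_pos'].round(2))
f=grab('side');J=jaw();C=cloud(f);m=(np.hypot(C[...,0]-J[0],C[...,1]-J[1])<.03)&(C[...,2]<J[2]-.012)&(C[...,2]>J[2]-.06)
P=C[m];print(len(P));
for a,b in((.012,.02),(.02,.028),(.028,.036),(.036,.045)):
    q=P[(P[:,2]<J[2]-a)&(P[:,2]>J[2]-b)];print(a,len(q),q.mean(0) if len(q) else '')
jrow([.566,-.0465,.053],70,35)
E
```

```text
[ 0.5659498  -0.04816003  0.12733223] [-0.1   0.06  1.8  -0.59  1.47  0.36]
75
0.012 13 [ 0.56610352 -0.04267956  0.11103717]
0.02 13 [ 0.56518834 -0.0433122   0.10326255]
0.028 37 [ 0.56540307 -0.04320031  0.09412704]
0.036 12 [ 0.56670491 -0.04052613  0.0896289 ]
tool target [ 0.5327 -0.1365  0.0982]
row [43.3, -0.3, 60.5, 0.1, 0.0, -0.1] t 9.88 w 38.2 F 35.9
```

play_rows(
  steps=[
    [[1,0,1.5,0,0,0],[4,0,5.5,0,0,0],[9,0,12.5,0,0,0],[15,0,21,0,0,0],[22,0,31,0,0,0],[29,0,41,0,0,0],[35,0,49,0,0,0],[40,0,56,0,0,0],[42.5,0,59.5,0,0,0],[43.3,-0.3,60.5,0,0,0],[43.3,-0.3,60.5,0,0,0],[43.3,-0.3,60.5,0,0,0]],
  ],
)

```text
time: 10.88
tool_pos: [0.5336, -0.1358, 0.0991]
tool_rot: [0.174, 0.781, 0.547, -0.245]
contact_force: [-0.9, 0.6, -0.7]
gripper_width: 0.448
grasp_force: 35.9
```

```bash
python3 - <<'E'
from h import *
print(jaw(),manip.state()['contact_force']);jrow([.566,-.0465,.053],70,35)
E
```

```text
[ 0.56694709 -0.04588162  0.05381293] [-0.8748109   0.59446613 -0.70766864]
tool target [ 0.5327 -0.1365  0.0982]
row [-0.3, -0.6, 1.2, 0.2, 0.0, -0.1] t 10.88 w 38.1 F 35.9
```

play_rows(
  steps=[
    [[0,-0.6,1,0,0,0],[0,-0.6,1,0,0,0],[0,-0.6,1,0,0,0],[0,-0.6,1,0,0,0]],
  ],
)

```text
time: 11.22
tool_pos: [0.5326, -0.1361, 0.0981]
tool_rot: [0.174, 0.781, 0.547, -0.246]
contact_force: [0.2, 0.2, -1.3]
gripper_width: 0.45
grasp_force: 35.9
```

play_rows(
  steps=[
    [[0,0,0,0,0,0],[0,0,0,0,0,0],[0,0,0,0,0,0],[0,0,0,0,0,0],[0,0,0,0,0,0],[0,0,0,0,0,0],[0,0,0,0,0,0],[0,0,0,0,0,0]],
  ],
  claw=0.06,
)

```text
time: 11.88
tool_pos: [0.5324, -0.136, 0.0977]
tool_rot: [0.174, 0.781, 0.547, -0.246]
contact_force: [-0.4, 0.7, -0.9]
gripper_width: 0.532
grasp_force: 6.0
```

play_rows(
  steps=[
    [[-1,0,-1.5,0,0,0],[-4,0,-6,0,0,0],[-9,0,-13,0,0,0],[-15,0,-22,0,0,0],[-22,0,-32,0,0,0],[-29,0,-42,0,0,0],[-36,0,-51,0,0,0],[-42,0,-60,0,0,0],[-47,0,-67,0,0,0],[-50,0,-71,0,0,0],[-51,0,-73,0,0,0],[-51,0,-73,0,0,0]],
  ],
)

```text
time: 12.88
tool_pos: [0.5324, -0.1358, 0.1872]
tool_rot: [0.174, 0.781, 0.547, -0.246]
contact_force: [-0.3, -0.4, -1.1]
gripper_width: 0.529
grasp_force: 6.0
```

```bash
python3 - <<'E'
from h import *
f=grab('side');C=cloud(f)
m=(np.hypot(C[...,0]-.566,C[...,1]+.0465)<.02)&(C[...,2]>.041)&(C[...,2]<.065)
P=C[m];print(len(P),P.mean(0),P.max(0));print([len(C[(np.hypot(C[...,0]-.566,C[...,1]+.0465)<.02)&(C[...,2]>a)&(C[...,2]<=a+.004)]) for a in np.arange(.04,.14,.004)])
print(jaw());jrow([.566,-.0465,.13],70,35)
cv2.imwrite('pics/c4.png',cv2.resize(f['im'][130:290,220:380],(600,600),interpolation=cv2.INTER_CUBIC))
E
```

```text
33 [ 0.56540092 -0.04247454  0.04998611] [ 0.56988709 -0.03869519  0.05539449]
[5, 7, 6, 16, 0, 0, 0, 0, 0, 0, 0, 0, 0, 0, 0, 0, 0, 0, 0, 0, 0, 0, 0, 5, 1]
[ 0.56538182 -0.04580608  0.14127935]
tool target [ 0.5327 -0.1365  0.1752]
row [6.1, 0.8, 9.6, 0.1, 0.0, -0.0] t 12.93 w 45.0 F 6.0
```

The bolt now stands in the pot, its top measured at z = 0.055. I squeeze again for carrying and head back to the rest.

play_rows(
  steps=[
    [[0,0,0,0,0,0],[0,0,0,0,0,0],[0,0,0,0,0,0],[0,0,0,0,0,0],[0,0,0,0,0,0],[0,0,0,0,0,0]],
  ],
  claw=-0.18,
)

```text
time: 13.43
tool_pos: [0.5322, -0.1358, 0.1866]
tool_rot: [0.174, 0.781, 0.547, -0.246]
contact_force: [0.2, 0.1, -0.2]
gripper_width: 0.414
grasp_force: 18.9
```

```bash
python3 - <<'E'
from h import *
row([.446,-.2795,.14],Rt(90,0))
E
```

```text
row [-108.0, -32.1, 132.5, -6.0, 34.7, -19.4] t 13.43 w 35.2 F 18.9
```

play_rows(
  steps=[
    [[-2,-1,2,0,1,-0.5],[-9,-3,11,-0.5,3,-2],[-20,-6,25,-1,7,-4],[-33,-10,41,-2,11.5,-6.5],[-47,-14,58,-3,16,-9],[-61,-18,75,-3.5,20.5,-11.5],[-75,-22,92,-4.5,25,-14],[-88,-26,108,-5,29,-16],[-98,-29,120,-5.5,32,-18],[-105,-31,129,-6,34,-19],[-108,-32,132,-6,34.7,-19.4],[-108,-32,132.5,-6,34.7,-19.4]],
  ],
)

```text
time: 14.43
tool_pos: [0.4453, -0.2809, 0.1402]
tool_rot: [0.0, 0.708, 0.706, -0.0]
contact_force: [0.4, 0.3, -0.4]
gripper_width: 0.419
grasp_force: 18.9
```

play_rows(
  steps=[
    [[0,0,0,0,0,0],[0,0,0,0,0,0]],
  ],
)

```text
time: 14.6
tool_pos: [0.4466, -0.2788, 0.1403]
tool_rot: [0.0, 0.706, 0.708, 0.0]
contact_force: [-0.4, -0.3, -0.4]
gripper_width: 0.414
grasp_force: 18.9
```

```bash
python3 - <<'E'
from h import *
f=grab('wrist');s=manip.state();print(s['tool_pos'])
row([.446,-.2795,.0165],Rt(90,0))
W=f['T'].copy();f['T']=np.array(vision.camera_info('wrist')['T_tool_cam']);C=cloud(f);k=1.42857
for n,(u0,u1,v0,v1) in dict(padL=(373,402,10,82),padR=(416,445,10,82),armL1=(372,380,110,150),armL2=(373,381,260,310),armR1=(437,445,110,150),armR2=(436,443,260,310)).items():
    r=C[int(v0/k):int(v1/k)+1,int(u0/k):int(u1/k)+1].reshape(-1,3);print(n,np.median(r,0).round(4))
f['T']=W;C=cloud(f)
m=(C[...,2]>.015)&(C[...,2]<.045)&(np.abs(C[...,0]-.446)<.05)&(C[...,1]>-.245)&(C[...,1]<-.22)
P=C[m];print('front bar',P.min(0),P.max(0),P.mean(0))
E
```

```text
[ 0.44674476 -0.27865638  0.14037022]
row [-0.8, -0.8, 123.9, 0.0, 0.0, 0.1] t 14.65 w 35.2 F 18.9
padL [ 0.1038 -0.0044 -0.0241]
padR [ 0.1037  0.0055 -0.0241]
armL1 [ 0.0851 -0.0074 -0.025 ]
armL2 [ 0.0459 -0.008  -0.0248]
armR1 [ 0.0851  0.0081 -0.0249]
armR2 [ 0.046   0.0088 -0.0247]
front bar [ 0.40377374 -0.23935602  0.01524102] [ 0.48993522 -0.22742693  0.03990356] [ 0.446447   -0.23262103  0.028083  ]
```

play_rows(
  steps=[
    [[0,-0.5,3,0,0,0],[0,-0.5,12,0,0,0],[0,-0.5,27,0,0,0],[0,-0.5,45,0,0,0],[0,-0.5,63,0,0,0],[0,-0.5,81,0,0,0],[0,-0.5,97,0,0,0],[0,-0.5,109,0,0,0],[0,-0.5,117,0,0,0],[0,-0.5,121.5,0,0,0],[0,-0.5,123.5,0,0,0],[0,-0.5,124,0,0,0]],
  ],
)

```text
time: 15.65
tool_pos: [0.446, -0.2797, 0.0163]
tool_rot: [0.0, 0.707, 0.707, 0.0]
contact_force: [-0.1, 0.4, -2.0]
gripper_width: 0.415
grasp_force: 18.9
```

play_rows(
  steps=[
    [[0,0,0.5,0,0,0],[0,0,0.5,0,0,0],[0,0,0.5,0,0,0],[0,0,0.5,0,0,0],[0,0,1,0,0,0],[0,0,1,0,0,0],[0,0,1,0,0,0],[0,0,1,0,0,0]],
  ],
  claw=0.06,
)

```text
time: 16.32
tool_pos: [0.4457, -0.2796, 0.0152]
tool_rot: [0.0, 0.707, 0.707, 0.0]
contact_force: [0.2, 0.7, -0.7]
gripper_width: 0.534
grasp_force: 6.0
```

```bash
python3 - <<'E'
from h import *
s=manip.state();print(s['contact_force'],s['tool_pos']);row([.446,-.2795,.015],Rt(90,0))
f=grab('wrist');C=cloud(f);k=1.42857
m=(f['im'].max(2)<60)
J=jaw();print(J)
m=(np.abs(C[...,0]-.446)<.035)&(C[...,1]>-.2)&(C[...,1]<-.15)&(C[...,2]>.02)&(C[...,2]<.06);print('jaws',C[m].mean(0),np.percentile(C[m][:,2],[20,50,80]))
m=(np.abs(C[...,0]-.446)<.035)&(C[...,1]>-.225)&(C[...,1]<-.2)&(C[...,2]>.02)&(C[...,2]<.06);print('arms',np.percentile(C[m][:,2],[20,50,80]))
E
```

```text
[ 0.1848088   0.73099903 -0.65549122] [ 0.44570928 -0.27959333  0.01516717]
row [0.1, 0.3, 0.2, 0.0, 0.0, 0.0] t 16.32 w 45.4 F 6.0
[ 0.44612325 -0.17509873  0.03314848]
jaws [ 0.44607716 -0.18006112  0.03978534] [0.03950795 0.0405021  0.04124937]
arms [0.03782165 0.04096905 0.04164744]
```

play_rows(
  steps=[
    [[0,0,0.5,0,0,0],[0,0,1,0,0,0],[0,0,1.5,0,0,0],[0,0,1.5,0,0,0],[0,0,1.5,0,0,0]],
  ],
)

```text
time: 16.78
tool_pos: [0.4458, -0.2796, 0.0139]
tool_rot: [0.0, 0.707, 0.707, 0.0]
contact_force: [-1.6, 0.6, 1.5]
gripper_width: 0.532
grasp_force: 5.8
```

play_rows(
  steps=[
    [[0,0,0,0,0,0],[0,0,0,0,0,0],[0,0,0,0,0,0],[0,0,0,0,0,0],[0,0,0,0,0,0],[0,0,0,0,0,0],[0,0,0,0,0,0],[0,0,0,0,0,0],[0,0,0,0,0,0],[0,0,0,0,0,0],[0,0,0,0,0,0]],
  ],
  claw=1,
)

```text
time: 17.7
tool_pos: [0.4457, -0.2796, 0.0137]
tool_rot: [0.0, 0.707, 0.707, 0.0]
contact_force: [0.1, 0.3, -0.4]
gripper_width: 1.001
grasp_force: 0.0
```

play_rows(
  steps=[
    [[0,0,-2,0,0,0],[0,0,-8,0,0,0],[0,0,-18,0,0,0],[0,0,-32,0,0,0],[0,0,-50,0,0,0],[0,0,-75,0,0,0],[0,0,-105,0,0,0],[0,0,-135,0,0,0],[0,0,-165,0,0,0],[0,0,-190,0,0,0],[0,0,-200,0,0,0],[0,0,-203,0,0,0]],
  ],
)

```text
time: 18.7
tool_pos: [0.4468, -0.2805, 0.2205]
tool_rot: [0.003, 0.707, 0.707, 0.0]
contact_force: [0.1, -0.3, -0.6]
gripper_width: 0.998
grasp_force: 0.0
```

```bash
python3 - <<'E'
from h import *
f=grab('wrist');g=grab('side')
a=cv2.resize(f['im'][30:290,200:400],(390,500));b=cv2.resize(g['im'][95:295,230:386],(390,500),interpolation=cv2.INTER_CUBIC)
cv2.imwrite('pics/end.png',np.hstack([a,b]))
C=cloud(f)
for n,y0,y1 in(('jaws',-.185,-.165),('front',-.225,-.2),('rear',-.355,-.33)):
    m=(np.abs(C[...,0]-.446)<.035)&(C[...,1]>y0)&(C[...,1]<y1)&(C[...,2]>.02)&(C[...,2]<.06);print(n,C[m].mean(0),np.percentile(C[m][:,2],[20,50,80]))
s=manip.state();print(s['time'],s['tool_pos'],s['contact_force'])
E
```

```text
jaws [ 0.44651025 -0.17500205  0.03839003] [0.0379508  0.0386197  0.03927669]
front [ 0.44641567 -0.21251389  0.03866938] [0.03849231 0.03958109 0.0402552 ]
rear [ 0.44640398 -0.34223109  0.03849542] [0.03832638 0.03940952 0.04011043]
18.8 [ 0.44556246 -0.27949097  0.21667797] [-0.29720335  0.40077887 -1.11289651]
```

View pics/end.png

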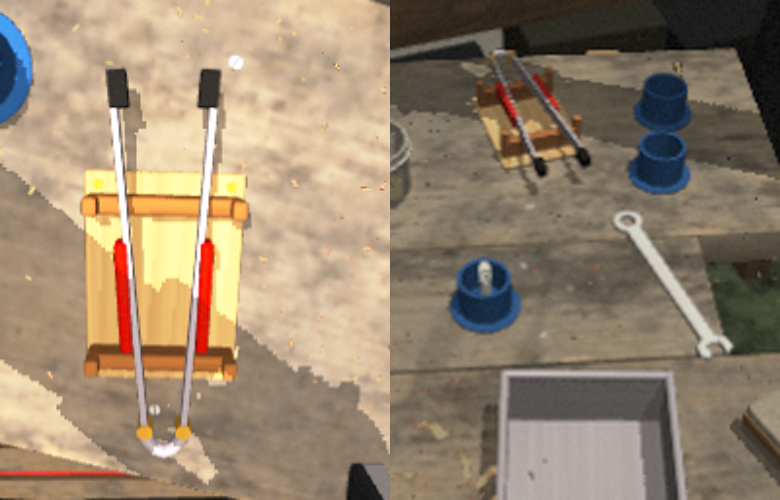

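The final view shows the tongs level across both bars, inside the stops (left: pads (118,88) and (208,88), bow (165,450)). The bolt stands upright in the far pot (right: (485,275)) and the tray is empty.

```bash
python3 -c "
from plant import order;print(order.job_done())"
```

```text
the job is handed in; nothing more can be done
None
```

The job is handed in at about 19 s on the robot's clock: the bolt stands head down in the far blue pot, the tongs lie level across both bars of their rest, and the tape measure, sanding block and nail tin were never approached.

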